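# Drift the clamp strap into line

## Task

On the sloped fixture the hole in the clamp strap does not line up with the hole in the die plate hidden beneath it. Take the tapered drift from the tool rack, feel for the way through both holes with its tip, and push it square to the slope so that the strap is drawn into line, until the drift's collar sits fully home on the strap; leave it there. Let the drift do the aligning (do not shove the strap with the gripper) and leave the other two tools hanging in the rack.

Things in the scene. Friction and masses are not known exactly. Their poses are not given: they have to be found in the camera images.
- drift: Loose steel tapered drift, 0.28 kg. Origin on its axis at the collar's underside; z along the axis to the head. Collar 34 mm diameter, z 0 to 6 mm; round grip head 24 mm diameter, z 6 to 45. Below: parallel shank 16 mm diameter to z -40, then straight taper to 6 mm at z -89, blunt tip at z -90 mm. Starts hanging upright, head up, collar on the rack's bar, in any of its three holes.
- drift_tip (a point): Centre of the drift's blunt tip (z = -90 mm in the drift's frame). Same axes as the drift.
- rack: Fixed wooden tool rack, base 90 x 300 mm, its bar's upper face 125 mm above the bench, open below. Origin: centre of its underside; long side along y. Three vertical 22 mm holes in the bar at y = -95, 0, +95 mm, each with a hanging tool of the same collar and head; only the shapes below the collars differ.
- punch: Loose straight punch hanging in the rack: same collar and head as the drift, but a parallel 16 mm shank 90 mm long with a flat end. Origin at the underside of its collar. Leave it alone.
- doming: Loose doming punch hanging in the rack: same collar and head, thin 10 mm shank with a 19 mm ball at its end, 90 mm long. Origin at the underside of its collar. Leave it alone.
- fixture: Fixed clamping fixture: 200 x 130 mm steel base carrying a thick grey deck plate 170 x 130 x 30 mm, sloped 30 degrees, open at the sides beneath. Origin: centre of its underside; x points to its uphill side, so the deck's normal leans 30 degrees from vertical towards the fixture's -x (to the robot's right and somewhat towards it).
- strap: The clamp strap: flat plain steel bar 130 x 46 x 10 mm lying on the slope, 2 mm above the deck, held by a slotted pivot screw (24 mm head, 10 mm above the strap). Origin: pivot axis, strap's underside; z = the slope's normal, x from its hole to the pivot (uphill). It can slide and swing by over 9 mm each way at its hole; stiff: stays where left, about 5 N at the hole moves it.
- strap_hole (a point): Centre of the strap's 17 mm hole at its upper face, 85 mm from the pivot, about 107 mm above the bench. z = the slope's normal, up and out, 30 degrees from vertical; x uphill. The 50 mm square steel die plate lies 1 mm under the strap; its 17 mm hole, 31 mm deep and free below, is centred 5.5 to 7.5 mm from this point's axis, in an unknown direction. Driving the drift home takes 5 to 25 N.
Not all that is in view belongs to the job. Leave any red or yellow look-alike of the drift alone.

How it is judged:
By the outcome, as a careful person would: the job done as asked, in the order asked, and still so for the second after the job is handed in, with the robot touching nothing.
It also fails if it takes over 54 s, if anything falls off the work surface, if the arm or the gripper's body presses on something with over 40 N, if the wrist force passes 120 N, or if a joint passes its speed limit or range.

## Robot

A 7-joint arm with a two-finger parallel gripper is mounted at the origin on the work surface. World frame = base frame: x ahead of the robot, y to its left, z up, the work surface at z = 0. Lengths are in m, angles in rad, forces in N, time in s.
With the tool pointing down it reaches from about 0.425 to 0.875 m from the base axis. Payload 8.4 kg.
Tool frame: the origin (TCP) lies at the very end of the fingers, on their centre line; the grasp point (between the pads) lies 19 mm behind it; z points along the fingers, y is the line along which they close (so a half turn about z gives the same grasp; the last joint's range is limited). The gripper opens to 85 mm and grips with 20 to 120 N. Pads are 22 mm wide; open, the fingers measure 114 mm over their backs; the gripper's body (76 mm by 85 mm) begins 54 mm behind the grasp point. The pads swing forward as they close: fully open they stand 13 mm farther back than shut.
Start: joints at [1.026, 0.333, 0.04, 1.465, -0.013, 1.343, -0.059], TCP at [0.28, -0.586, 0.231] pointing down, gripper open.
Joint ranges: [-2.58, 2.58], [-0.38, 2.09], [-1.3, 1.39], [0.25, 2.4], [-1.5, 4.64], [0.08, 2.09], [-2.65, 2.65]. Speed limits (rad/s): [2.22, 2.22, 2.79, 2.79, 3.14, 3.14, 3.14].

## Interface

Orientations are given as a rotation vector (axis times angle).
In Python, from station import * gives the robot as it stands. The module is installed in compiled form; this text tells all that it offers.
- The arm moves only by the tool servo_tool, never from a script. Its argument "deltas" is a list of rows, each a list of 3 entries, a list of its own where there are three numbers: the shift along the tool's x, y, z in mm, then the turn about the tool's z in rad, then the gripper's target within -1 to 1 (fully open at 1, half-way at 0, shut at -1). In form: [[[tx, ty, tz], turn, gripper], ...]. A call has 1 to 20 rows; each row shifts and turns the commanded pose from where the row before left it, along the tool's axes as they then stand; what a row does not reach is not made up. A row lasts 1/10 s, in which the tool goes at most 50 mm and 8.59 degrees, less where a joint would pass 70% of its speed; a pose out of reach is approached as far as the arm can. A call with a gripper value outside its range is refused whole. The fingers move at their own pace and stop on an object; "grip_force" is the grip in N (left out, the last holds). Time passes only in rows, so rows that do not move let the fingers close. It gives the time, the measured TCP pose, the force, the opening and the grip force at its end, in the units of the state.
- get_state(): the state, without advancing time (a new reading comes with each control period).
- capture(name): name is "scene" or "top"; returns the picture (420x560x3 uint8, blue, green, red); there is no depth.
- camera_info(name): a dict with "intrinsics" (3x3 intrinsics, pixels), "rvec" (rotation vector, rad) and "tvec" (3), from world to camera coordinates, as OpenCV has them. Camera axes: x right, y down, z forward; pixel columns grow to the right and rows downward; lengths in m; the calibration is good to about 2 mm. A picture is of the moment at which its call begins. camera_info takes no time and is no camera call.
- finish_job(): hands the job in; it is judged then, once.
The state is a dict: "t": time; "joint_positions": joint angles; "joint_vel": joint speeds; "tau": joint torques, N m; "tool_pos": TCP position; "orientation": TCP orientation; "contact_force": force on the tool from outside, world axes, zero at the start; "ft_torque": the same for the moment, N m; "width": opening from 0.0 (shut) to 1.0 (fully open); "finger_force": force on a finger pad.
Only numpy, scipy, OpenCV 4.12 (cv2) and the standard library are available. Lean on these libraries where they do the work, as an engineer would, in place of code of your own. Each camera call takes 0.05 s, during which the arm holds its last target. There are 200 camera calls.

## Working session

There is one attempt and no reset: what is moved stays moved. The work goes in short steps, Python scripts to look and compute and a tool call to move; the robot and the scene stay as the last step left them, time stands still between calls to the robot, and variables do not carry over. Pictures are saved under pics/ and viewed, at most 10 in all, crops included, and the job is handed in when it is done.

Besides the shell and the picture viewer there is one more tool, called by a JSON object that holds its "method" and its "body". servo_tool: Moves the arm, as the interface text tells. Its arguments: {"type":"object","properties":{"deltas":{"type":"array","items":{"type":"array"}},"grip_force":{"type":"number"}},"required":["deltas"]}

```bash
mkdir -p pics
python3 - <<'E'
from station import *
import cv2,numpy as np
for n in("scene","top"):
    cv2.imwrite(f"pics/{n}0.png",capture(n)); c=camera_info(n)
    R=cv2.Rodrigues(np.array(c["rvec"],float))[0]
    print(n,np.array(c["intrinsics"]).tolist(),"cam",(-R.T@np.array(c["tvec"]).ravel()).round(3),"fwd",R[2].round(3))
print(get_state())
E
```

```text
scene [[379.49001523999505, 0.0, 276.7051631882855], [0.0, 379.49001523999505, 212.53343286311897], [0.0, 0.0, 1.0]] cam [ 0.828 -0.278  0.737] fwd [-0.479  0.331 -0.813]
top [[510.54637893609976, 0.0, 275.61315849962205], [0.0, 510.54637893609976, 207.28157802558044], [0.0, 0.0, 1.0]] cam [ 0.435 -0.02   1.014] fwd [ 0.056  0.024 -0.998]
{'t': 0.1, 'joint_positions': array([ 1.02580153,  0.33382409,  0.03985323,  1.46617169, -0.01342796,
        1.34326992, -0.05850641]), 'joint_vel': array([ 8.86751435e-04, -1.04110990e-03,  1.63266361e-03, -3.83907221e-03,
       -2.31041828e-05, -4.87256085e-04, -1.05503415e-04]), 'tau': array([ 3.30999981e-03, -6.60015106e+01,  1.36981633e+00, -4.06473756e+01,
        1.70498370e-02,  8.86753405e-03,  1.25042716e-04]), 'tool_pos': array([ 0.28009083, -0.58611652,  0.2305258 ]), 'orientation': array([-3.06255148e+00, -6.94154368e-01,  5.79811524e-04]), 'contact_force': array([-0.77088517,  0.25610093, -0.89022848]), 'ft_torque': array([-0.01400565,  0.03037359,  0.0252476 ]), 'finger_force': 0.0, 'width': 1.001616834383191}
```

View pics/scene0.png

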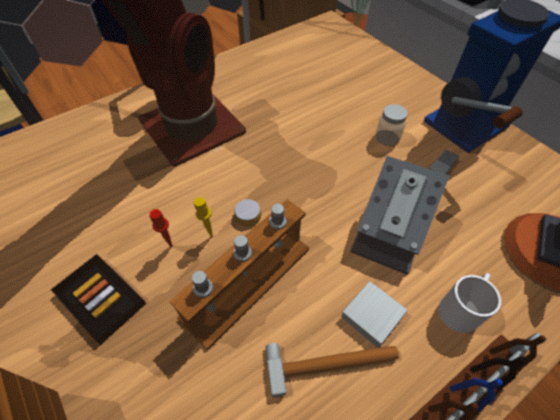

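View pics/top0.png

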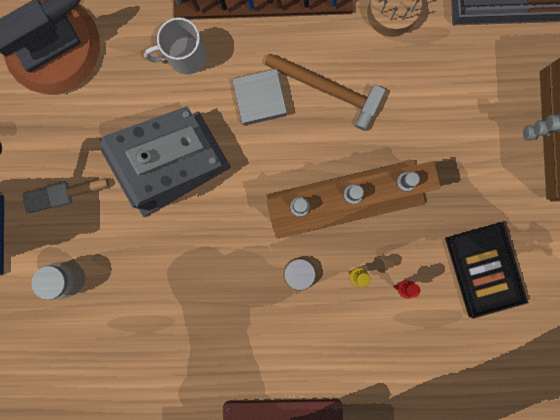

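The top view shows the fixture at (165,160), with the pivot screw at (145,156) and the strap hole at (185,142). The rack tools are at (300,206), (354,194) and (409,181). Yellow and red look-alikes stand at (360,277) and (408,289), and those stay put. The drift could be any of the three rack tools, so next is a close crop of the shanks below the bar.

Run:
```python
import cv2,numpy as np
a=cv2.imread("pics/scene0.png")[195:345,165:315]; b=cv2.imread("pics/top0.png")[100:215,95:240]; c=cv2.imread("pics/scene0.png")[150:275,345:470]
f=lambda i,s:cv2.resize(i,s,interpolation=cv2.INTER_CUBIC)
a=cv2.convertScaleAbs(f(a,(560,560)),alpha=1.6,beta=15)
cv2.imwrite("pics/crop1.png",a)
```

```text
(no output)
```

View pics/crop1.png

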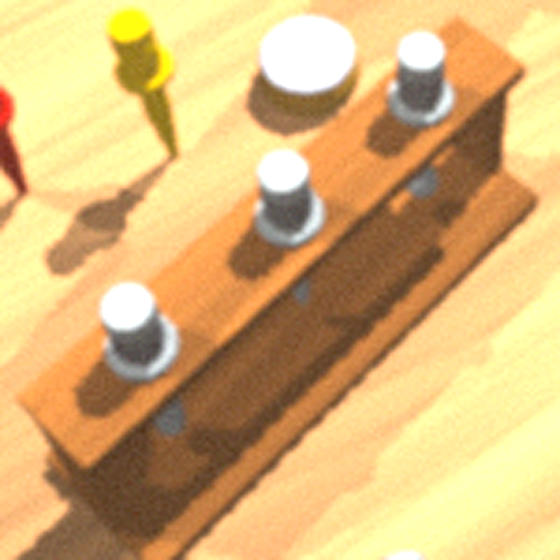

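The crop shows the shanks below the bar: a wide flat end on the left (170,418), a thin one in the middle (302,292) and a wide round one on the right (423,182). The middle tool matches the tapered drift. Next I zoom in on the rack and the fixture to measure them.

```bash
cat > h.py <<'E'
from station import *
import cv2,numpy as np
from scipy.spatial.transform import Rotation as Ro
def cam(n):
    c=camera_info(n);return np.array(c["intrinsics"]),cv2.Rodrigues(np.array(c["rvec"],float))[0],np.array(c["tvec"],float).ravel()
def ray(n,uv):
    K,R,t=cam(n);d=R.T@np.linalg.solve(K,[*uv,1.]);return -R.T@t,d
def onz(n,uv,z):
    o,d=ray(n,uv);return o+d*(z-o[2])/d[2]
def proj(n,p):
    K,R,t=cam(n);q=K@(R@np.array(p)+t);return q[:2]/q[2]
def tri(uv1,uv2):
    (a,d),(b,e)=ray("scene",uv1),ray("top",uv2)
    s=np.linalg.lstsq(np.c_[d,-e],b-a,rcond=None)[0];p,q=a+d*s[0],b+e*s[1]
    return (p+q)/2,np.linalg.norm(p-q)
E
python3 - <<'E'
import cv2,numpy as np
f=lambda i,s:cv2.resize(i,None,fx=s,fy=s,interpolation=cv2.INTER_CUBIC)
t=cv2.imread("pics/top0.png");s=cv2.imread("pics/scene0.png")
A=f(t[100:220,95:225],3);B=f(s[150:270,350:450],3);C=f(t[165:225,280:440],5)
o=np.zeros((660,800,3),np.uint8)
o=np.zeros((600,800,3),np.uint8)
A=A[:300];B=B[:300]
o[:300,:390]=A;o[:300,400:700]=B;o[300:600,:800]=C
cv2.imwrite("pics/crop2.png",o)
E
```

```text
(no output)
```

View pics/crop2.png

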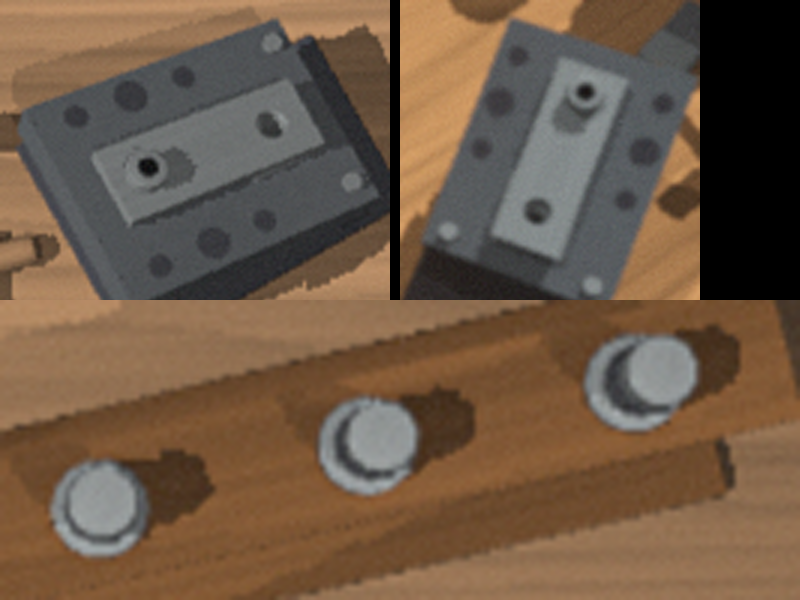

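The strap hole is at top (186,141) and scene (396,220). The pivot head is at top (144.7,155.3) and scene (411.7,180.7). The head tops are clear in both views, so I triangulate them.

Run:
```python
from h import *
np.set_printoptions(precision=4,suppress=True)
T=lambda x,y,x0,y0,s:((x+.5)/s-.5+x0,(y+.5)/s-.5+y0)
k=560/150
hs=[T(*p,165,195,k) for p in((420,52),(283,171),(128,307))]
ht=[T(x,y-300,280,165,5) for x,y in((103,504),(382,437),(663,371))]
H=[]
for a,b in zip(hs,ht): print("head",*tri(a,b),onz("top",b,.17),onz("scene",a,.17)); H.append((onz("top",b,.17)+onz("scene",a,.17))/2)
H=np.array(H);print(H,np.linalg.norm(H[0]-H[1]),np.linalg.norm(H[2]-H[1]))
hole=(T(273,124,95,100,3),T(138,210,350,150,3)); piv=(T(149,166,95,100,3),T(185,92,350,150,3))
print("hole",*tri(hole[1],hole[0]),onz("top",hole[0],.107),onz("scene",hole[1],.107))
zp=.107+.085*.5+.010*np.cos(np.pi/6)
print("piv",zp,*tri(piv[1],piv[0]),onz("top",piv[0],zp),onz("scene",piv[1],zp))
for i in H:
  for z in(.035,.045,.06): 
    u=proj("scene",[i[0],i[1],z]);print(((u-[165,195])*k).round(),end=" ")
print()
s=get_state();print(Ro.from_rotvec(s["orientation"]).as_matrix())
```

```text
head [ 0.4843 -0.0404  0.1667] 0.0011542375542798742 [ 0.4838 -0.0408  0.17  ] [ 0.4866 -0.0413  0.17  ]
head [ 0.5042 -0.1333  0.1677] 0.001263484630105552 [ 0.5036 -0.1335  0.17  ] [ 0.5058 -0.1333  0.17  ]
head [ 0.5238 -0.2265  0.1673] 0.0017256373332587161 [ 0.5231 -0.2266  0.17  ] [ 0.5257 -0.226   0.17  ]
[[ 0.4852 -0.0411  0.17  ]
 [ 0.5047 -0.1334  0.17  ]
 [ 0.5244 -0.2263  0.17  ]] 0.09439832315897839 0.09493039383770531
hole [0.6093 0.1611 0.1084] 0.0022337766767852453 [0.6088 0.1606 0.107 ] [0.6094 0.1631 0.107 ]
piv 0.1581602540378444 [0.5772 0.2216 0.1578] 0.0005214831330381951 [0.5769 0.2213 0.1582] [0.5775 0.2215 0.1582]
[419. 188.] [419. 179.] [419. 165.] [301. 298.] [300. 289.] [298. 276.] [170. 420.] [167. 413.] [163. 401.] 
[[ 0.9023  0.4312 -0.0007]
 [ 0.4312 -0.9023  0.0012]
 [-0.0001 -0.0014 -1.    ]]
```

Measurements agree with the sizes given: tool spacing is 94.4 and 94.9 mm, the hole height is 0.108 m, and the predicted tip pixel (301,298) falls on the thin end. So the middle tool is the drift. The tool can't be tilted, so I'll pivot the drift in the pads by levering it in its rack hole, with tool y along the fixture's level axis. For that I need the fixture's yaw.

Run:
```python
from h import *
np.set_printoptions(precision=4,suppress=True)
T=lambda x,y:((x+.5)/3-.5+95,(y+.5)/3-.5+100)
S=lambda x,y:((x-400+.5)/3-.5+350,(y+.5)/3-.5+150)
hole=np.array([.6092,.1613,.1075])
yaw=np.arctan2(.883,-.47)
for it in range(4):
    h=np.array([np.cos(yaw),np.sin(yaw),0]);n=-.5*h+np.array([0,0,np.cos(np.pi/6)]);xu=h*np.cos(np.pi/6)+[0,0,.5];yf=np.cross(n,xu)
    P0=hole-.012*n
    def pl(nm,uv): o,d=ray(nm,uv);p=o+d*((P0-o)@n)/(d@n)-P0;return np.array([p@xu,p@yf])*1000
    out={}
    for nm,f,rows,b in(("top",T,([(77,117),(131,96),(183,77)],[(161,266),(214,242),(264,220)]),[(272,42),(352,182)]),
        ("scene",S,([(518,56),(500,102),(481,149)],[(664,104),(645,152),(625,201)]),[(448,231),(592,286)])):
        r=[np.array([pl(nm,f(*p)) for p in q]) for q in rows]; bb=np.array([pl(nm,f(*p)) for p in b])
        an=[np.degrees(np.arctan2(*(q[0]-q[2])[::-1])) for q in r]
        an+=[np.degrees(np.arctan2(*(q)[::-1])) for q in[r[0][1]-r[1][1]]]
        d=bb[1]-bb[0] if (bb[1]-bb[0])[1]>0 else bb[0]-bb[1]
        out[nm]=(an,np.degrees(np.arctan2(-d[0],d[1])))
        if it==3: print(nm,r,bb)
    print(np.degrees(yaw),out)
    yaw+=np.radians(np.mean([out["top"][0][:2],out["scene"][0][:2]]))*.8
```

```text
118.02531606070141 {'top': ([np.float64(0.9438022745875795), np.float64(1.035476487679679), np.float64(-89.21429757933491)], np.float64(0.5924581937621174)), 'scene': ([np.float64(0.5489182945170897), np.float64(0.035025085289161505), np.float64(90.51534842261171)], np.float64(0.4545199373969941))}
118.53796048911612 {'top': ([np.float64(0.5009401026328822), np.float64(0.5923182593548556), np.float64(-89.75769510470589)], np.float64(0.01933676899529163)), 'scene': ([np.float64(0.10489581434242484), np.float64(-0.4090079020871063), np.float64(90.12693712325694)], np.float64(0.03520053249671777))}
118.69578974396472 {'top': ([np.float64(0.3644610532103808), np.float64(0.45579601316371443), np.float64(-89.92499532319007)], np.float64(-0.15711315941296924)), 'scene': ([np.float64(-0.03179022264331644), np.float64(-0.5457483541145649), np.float64(90.0073552377219)], np.float64(-0.09389694275454724))}
top [array([[ 99.4775, -49.6438],
       [ 64.5115, -50.1933],
       [ 29.8831, -50.0355]]), array([[99.5685, 50.0007],
       [64.4705, 49.5685],
       [30.2364, 49.4999]])] [[-33.4662 -51.2376]
 [-33.0935  49.7855]]
scene [array([[98.7089, 48.4893],
       [64.1054, 48.345 ],
       [28.7489, 48.5795]]), array([[ 99.0147, -51.8922],
       [ 64.054 , -51.7087],
       [ 28.3695, -51.1674]])] [[-32.5784  48.8935]
 [-32.8118 -51.2247]]
118.74433344188797 {'top': ([np.float64(0.322471201178927), np.float64(0.4137974305945255), np.float64(-89.97645210015331)], np.float64(-0.21138393037976358)), 'scene': ([np.float64(-0.07382948753534602), np.float64(-0.5878092021524822), np.float64(89.97057531091856)], np.float64(-0.13360355835868645))}
```

Fixture yaw is 118.7°, so tool x has to point along azimuth 118.7°, which means a turn of −1.626 rad. I'll turn first, then travel to above the middle tool.

{"method": "servo_tool", "body": {"deltas": [[[0,0,-2],-0.1478,1],[[0,0,-2],-0.1478,1],[[0,0,-2],-0.1478,1],[[0,0,-2],-0.1478,1],[[0,0,-2],-0.1478,1],[[0,0,-2],-0.1478,1],[[0,0,-2],-0.1478,1],[[0,0,-2],-0.1478,1],[[0,0,-2],-0.1478,1],[[0,0,-2],-0.1478,1],[[0,0,0],-0.1478,1],[[0,0,0],0,1]], "grip_force": 30}}

```text
t: 1.3
tool_pos: [0.2801, -0.5863, 0.2509]
orientation: [-1.598, -2.704, -0.001]
contact_force: [-0.9, -0.5, 0.8]
width: 0.999
finger_force: 0.0
```

{"method": "servo_tool", "body": {"deltas": [[[21,30,0],0,1],[[21,30,0],0,1],[[21,30,0],0,1],[[21,30,0],0,1],[[21,30,0],0,1],[[21,30,0],0,1],[[21,30,0],0,1],[[21,30,0],0,1],[[21,30,0],0,1],[[21,30,0],0,1],[[21,30,0],0,1],[[21,30,0],0,1],[[21,30,0],0,1],[[16,24,0],0,1],[[0,0,0],0,1]]}}

```text
t: 2.8
tool_pos: [0.5061, -0.1295, 0.2513]
orientation: [-1.599, -2.704, -0.003]
contact_force: [-0.3, -0.2, -0.9]
width: 1.002
finger_force: 0.0
```

```bash
cat >> h.py <<'E'
def st():
    s=get_state();R=Ro.from_rotvec(s["orientation"]).as_matrix()
    print("t",round(s["t"],2),"p",s["tool_pos"].round(4),"xaz",round(np.degrees(np.arctan2(R[1,0],R[0,0])),2),"zax",R[:,2].round(4),"F(tool)",(R.T@s["contact_force"]).round(2),"M",(R.T@s["ft_torque"]).round(3),"w",round(s["width"],3),"ff",round(s["finger_force"],1))
    return s,R
def to(p):
    s,R=st();print("to go, tool mm",(R.T@(np.array(p)-s["tool_pos"])*1000).round(1))
E
python3 - <<'E'
from h import *
to([.5042,-.1333,.137])
print(get_state()["joint_positions"].round(2))
E
```

```text
t 2.8 p [ 0.5061 -0.1295  0.2513] xaz 118.79 zax [ 6.0e-04  1.8e-03 -1.0e+00] F(tool) [-0.07 -0.38  0.93] M [-0.049  0.033 -0.061] w 1.002 ff 0.0
to go, tool mm [ -2.6  -3.6 114.3]
[ 0.7   0.1  -0.56  1.72  0.05  1.34  0.63]
```

{"method": "servo_tool", "body": {"deltas": [[[-3,-4,24],0,1],[[0,0,30],0,1],[[0,0,30],0,1],[[0,0,20],0,1],[[0,0,10],0,1],[[0,0,0],0,1],[[0,0,0],0,-1],[[0,0,0],0,-1],[[0,0,0],0,-1],[[0,0,0],0,-1],[[0,0,0],0,-1],[[0,0,0],0,-1],[[0,0,0],0,-1]], "grip_force": 30}}

```text
t: 4.1
tool_pos: [0.5036, -0.1386, 0.1383]
orientation: [1.6, 2.701, 0.001]
contact_force: [1.9, 1.0, 6.9]
width: 0.27
finger_force: 29.3
```

Run:
```python
from h import *
to([.5042,-.1333,.137])
```

```text
t 4.1 p [ 0.5036 -0.1386  0.1383] xaz 118.7 zax [ 2.1e-03 -3.0e-04 -1.0e+00] F(tool) [-0.02  2.19 -6.93] M [-0.415  0.129  0.012] w 0.27 ff 29.3
to go, tool mm [4.3 3.1 1.3]
```

{"method": "servo_tool", "body": {"deltas": [[[0,0,0],0,0.3],[[0,0,0],0,0.3],[[0,0,0],0,0.3],[[4,1,0],0,0.3],[[0,0,0],0,0.3],[[0,0,0],0,0.3],[[0,0,0],0,-1],[[0,0,0],0,-1],[[0,0,0],0,-1],[[0,0,0],0,-1],[[0,0,0],0,-1],[[0,0,0],0,-1]], "grip_force": 30}}

```text
t: 5.3
tool_pos: [0.5015, -0.1348, 0.1374]
orientation: [1.602, 2.702, -0.0]
contact_force: [-1.6, 0.7, 3.2]
width: 0.273
finger_force: 29.4
```

Run:
```python
from h import *
to([.5042,-.1333,.137])
```

```text
t 5.3 p [ 0.5015 -0.1348  0.1374] xaz 118.69 zax [-0.e+00 -1.e-04 -1.e+00] F(tool) [ 1.44 -1.08 -3.2 ] M [0.345 0.162 0.044] w 0.273 ff 29.4
to go, tool mm [0.1 3.1 0.4]
```

{"method": "servo_tool", "body": {"deltas": [[[0,0,-10],0,-1],[[0,0,-20],0,-1],[[0,0,-20],0,-1],[[0,0,-20],0,-1],[[0,0,0],0,-1],[[0,0,0],0,-1]], "grip_force": 25}}

```text
t: 5.9
tool_pos: [0.5014, -0.1347, 0.207]
orientation: [1.602, 2.703, -0.0]
contact_force: [0.1, 0.9, -3.5]
width: 0.274
finger_force: 29.2
```

Run:
```python
from h import *
st()
```

```text
t 5.9 p [ 0.5014 -0.1347  0.207 ] xaz 118.69 zax [-0. -0. -1.] F(tool) [0.75 0.57 3.48] M [ 0.026 -0.029 -0.014] w 0.274 ff 29.2
```

{"method": "servo_tool", "body": {"deltas": [[[-6,0,1],0,-1],[[-6,0,1],0,-1],[[-6,0,1],0,-1],[[-6,0,1],0,-1],[[0,0,0],0,-1]]}}

```text
t: 6.4
tool_pos: [0.5133, -0.1565, 0.2028]
orientation: [-1.603, -2.701, -0.001]
contact_force: [-1.1, 2.7, -0.7]
width: 0.271
finger_force: 29.1
```

Run:
```python
from h import *
st()
cv2.imwrite("pics/s2.png",np.hstack([cv2.resize(capture("scene")[120:330,140:340],(400,420)),cv2.resize(capture("top")[90:290,230:430],(400,420))]))
```

```text
t 6.4 p [ 0.5133 -0.1565  0.2028] xaz 118.64 zax [-4.e-04  7.e-04 -1.e+00] F(tool) [2.89 0.31 0.67] M [-0.234  0.675  0.044] w 0.271 ff 29.1
```

View pics/s2.png

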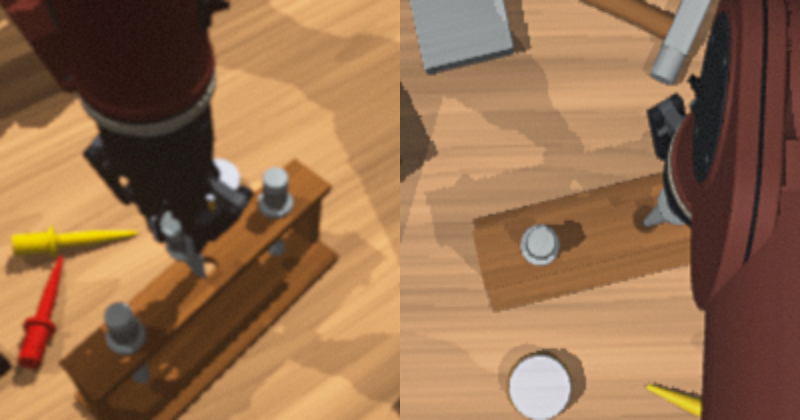

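The left panel shows the drift pivoting in the pads about its rack hole at (205,265), and both other tools still hang. The red and yellow look-alikes now lie flat. They were balancing on their tips at the start, and no arm path went near them. I'll carry on with the tilt.

{"method": "servo_tool", "body": {"deltas": [[[-6,0,1],0,-1],[[-6,0,1],0,-1],[[-6,0,1],0,-1],[[-6,0,1],0,-1],[[-5,0,1],0,-1],[[-4,0,1],0,-1],[[-3,0,0],0,-1],[[0,0,0],0,-1]]}}

```text
t: 7.3
tool_pos: [0.5305, -0.1879, 0.1974]
orientation: [1.602, 2.702, -0.0]
contact_force: [-1.7, 3.7, -3.0]
width: 0.272
finger_force: 28.3
```

Run:
```python
from h import *
s,R=st()
g=s["tool_pos"]+R[:,2]*-.019
print("grasp",g)
cv2.imwrite("pics/s3.png",cv2.resize(capture("scene")[160:310,140:330],(760,600),interpolation=cv2.INTER_CUBIC))
```

```text
t 7.3 p [ 0.5305 -0.1879  0.1974] xaz 118.66 zax [ 2.e-04 -1.e-04 -1.e+00] F(tool) [4.04 0.23 3.01] M [-0.033  0.891 -0.014] w 0.272 ff 28.3
grasp [ 0.53054117 -0.18788955  0.21638114]
```

View pics/s3.png

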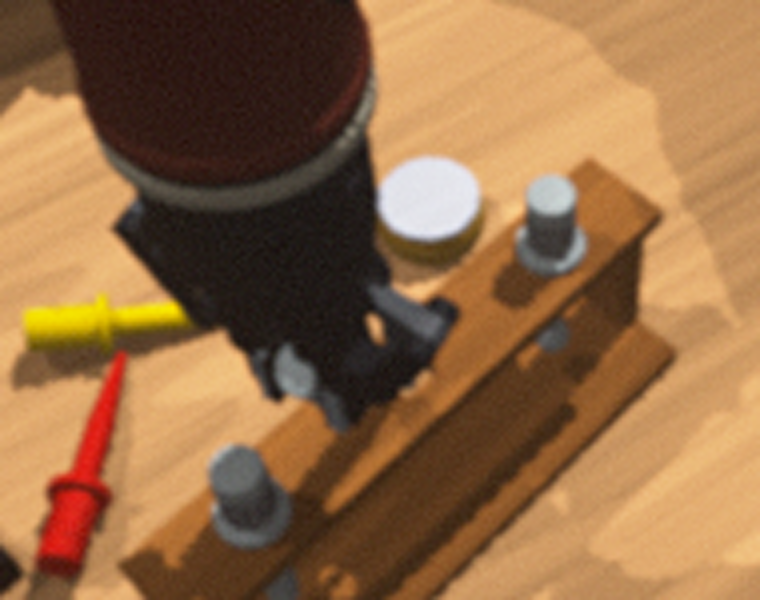

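{"method": "servo_tool", "body": {"deltas": [[[0,0,0],0,-1],[[0,0,0],0,-1],[[-7,0,-12],0,-1],[[-10,0,-18],0,-1],[[-7,0,-25],0,-1],[[0,0,-15],0,-1],[[0,0,0],0,-1]], "grip_force": 80}}

```text
t: 8.05
tool_pos: [0.5432, -0.2092, 0.2701]
orientation: [1.6, 2.698, 0.001]
contact_force: [0.0, 0.6, -3.7]
width: 0.262
finger_force: 78.7
```

{"method": "servo_tool", "body": {"deltas": [[[12,12,0],0,-1],[[25,25,0],0,-1],[[25,25,0],0,-1],[[25,25,0],0,-1],[[25,25,0],0,-1],[[25,25,0],0,-1],[[25,25,0],0,-1],[[25,25,0],0,-1],[[25,25,0],0,-1],[[15,18,0],0,-1],[[0,0,0],0,-1],[[0,0,0],0,-1]]}}

```text
t: 9.25
tool_pos: [0.6342, 0.1016, 0.2662]
orientation: [-1.599, -2.703, 0.002]
contact_force: [-0.0, -0.2, -3.0]
width: 0.257
finger_force: 79.1
```

Run:
```python
from h import *
to([.6406,.1038,.262])
a=capture("scene");b=capture("top");cv2.imwrite("pics/sc4.png",a);cv2.imwrite("pics/tp4.png",b)
f=lambda i:cv2.resize(i,(400,600),interpolation=cv2.INTER_CUBIC)
cv2.imwrite("pics/s4.png",np.hstack([f(a[120:270,345:445]),f(b[85:235,135:235])]))
```

```text
t 9.25 p [0.6342 0.1016 0.2662] xaz 118.78 zax [-1.4e-03 -4.0e-04 -1.0e+00] F(tool) [-0.17 -0.12  2.95] M [ 0.028 -0.117 -0.009] w 0.257 ff 79.1
to go, tool mm [-1.1  6.7  4.2]
```

View pics/s4.png

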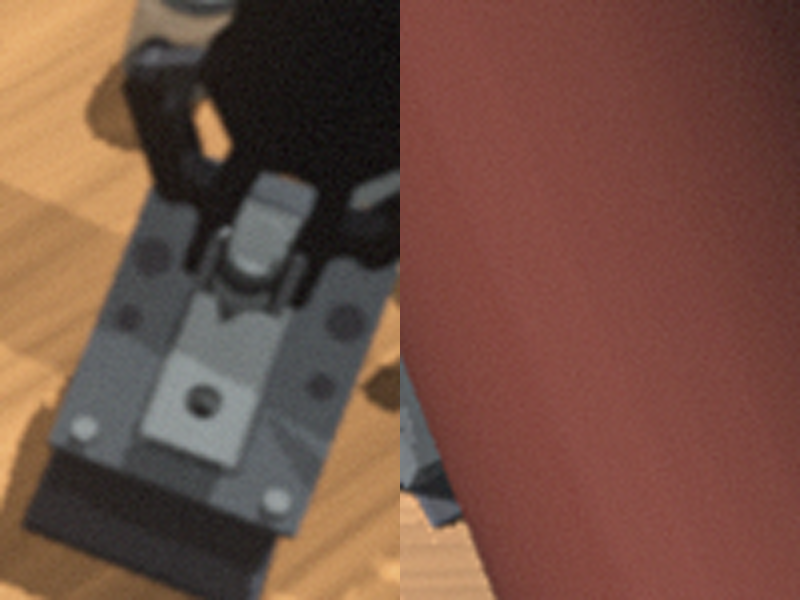

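The left panel shows the tilted head at about (270,220), with the collar below it at about (245,285) and the bare strap hole at (204,402). The top camera is blocked by the arm. I'll compare the head's outline with projections at several tilts.

Run:
```python
from h import *
s=get_state();R=Ro.from_rotvec(s["orientation"]).as_matrix();g=s["tool_pos"]-.019*R[:,2]
for th in(24,28,30,32,36):
    a=R@np.array([-np.sin(np.radians(th)),0,-np.cos(np.radians(th))])
    f=lambda z:((proj("scene",g+a*(z-.031))-[345,120])*4).round(1)
    y=R[:,1];w=R[:,0]*np.cos(np.radians(th))-R[:,2]*np.sin(np.radians(th))
    top=np.array([((proj("scene",g+a*.014+.012*(np.cos(t)*y+np.sin(t)*w))-[345,120])*4) for t in np.linspace(0,6.28,40)])
    co=np.array([((proj("scene",g-a*.031+.017*(np.cos(t)*y+np.sin(t)*w))-[345,120])*4) for t in np.linspace(0,6.28,40)])
    print(th,"head top",f(.045),top.min(0).round(),top.max(0).round(),"collar",f(0),co.min(0).round(),co.max(0).round(),"tip",f(-.09))
```

```text
24 head top [253.2 246.3] [220. 216.] [287. 277.] collar [236.9 281.1] [193. 241.] [281. 322.] tip [210.3 337.8]
28 head top [252.2 248.7] [219. 218.] [286. 280.] collar [238.8 276.3] [195. 235.] [283. 317.] tip [216.8 321.2]
30 head top [251.8 249.9] [218. 219.] [285. 281.] collar [239.8 273.8] [196. 233.] [284. 315.] tip [220.2 312.8]
32 head top [251.3 251.1] [218. 220.] [285. 283.] collar [240.7 271.3] [197. 230.] [285. 313.] tip [223.5 304.3]
36 head top [250.3 253.5] [217. 222.] [284. 285.] collar [242.7 266.3] [199. 225.] [287. 308.] tip [230.3 287.2]
```

Run:
```python
import cv2
a=cv2.imread("pics/sc4.png")[158:208,380:430]
cv2.imwrite("pics/s5.png",cv2.convertScaleAbs(cv2.resize(a,(600,600),interpolation=cv2.INTER_CUBIC),alpha=1.5,beta=20))
```

```text
(no output)
```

View pics/s5.png

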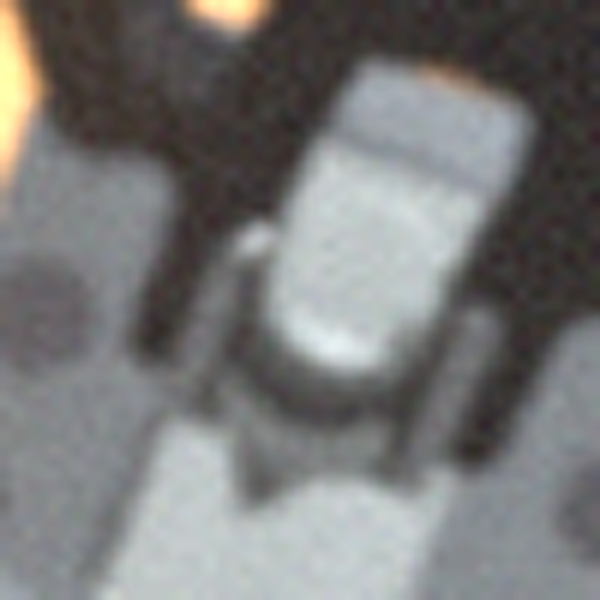

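```bash
cat > ov.py <<'E'
from h import *
def outline(im,cam_,g,R,th,zg,off,sc,col):
    c,s_=np.cos(np.radians(th)),np.sin(np.radians(th));a=R@np.array([-s_,0,-c]);y=R[:,1];w=np.cross(a,y)
    for z,r in((.045,.012),(.006,.012),(.006,.017),(0,.017),(0,.008),(-.04,.008),(-.089,.003)):
        p=np.array([(proj(cam_,g+a*(z-zg)+r*(np.cos(t)*y+np.sin(t)*w))-off+.5)*sc for t in np.linspace(0,6.283,30)])
        cv2.polylines(im,[p.round().astype(np.int32)],True,col,1)
E
python3 - <<'E'
from ov import *
s=get_state();R=Ro.from_rotvec(s["orientation"]).as_matrix();g=s["tool_pos"]-.019*R[:,2]
a=cv2.imread("pics/sc4.png")[150:225,375:441]
base=cv2.convertScaleAbs(cv2.resize(a,(264,300),interpolation=cv2.INTER_CUBIC),alpha=1.6,beta=20)
P=[]
for th in(None,10,30,45,60,80):
    b=base.copy()
    if th is not None: outline(b,"scene",g,R,th,.031,np.array([375,150]),4,(0,0,255)); cv2.putText(b,str(th),(5,290),0,.8,(0,255,0),2)
    P.append(b)
cv2.imwrite("pics/s6.png",np.vstack([np.hstack(P[:3]),np.hstack(P[3:])]))
E
```

```text
(no output)
```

View pics/s6.png

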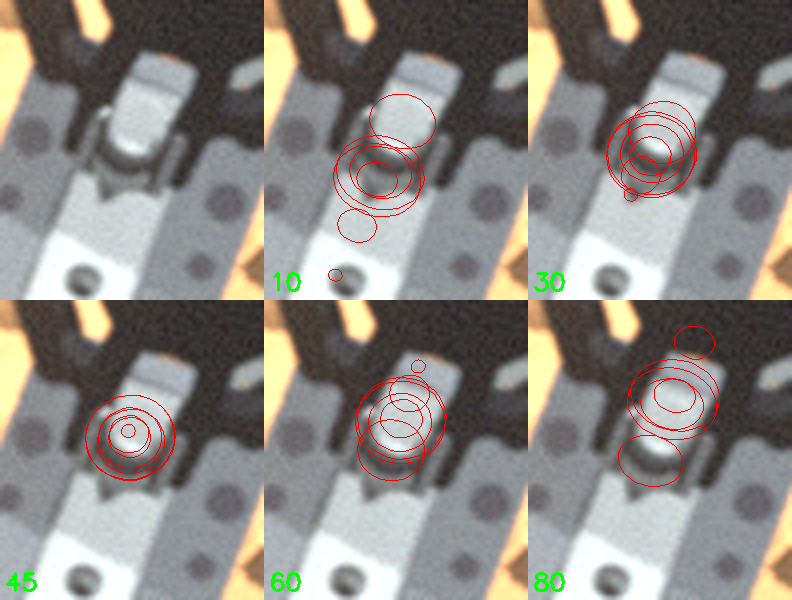

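Only the 30° outline fits. The dark taper point in the raw panel, at (105,198), matches the predicted tip at (103,195). The head face is also as bright as the strap, so it must be nearly parallel to it. The drift is therefore close to square to the slope. I'll go to 30 mm above the hole along the normal.

```bash
cat >> h.py <<'E'
HOLE=np.array([.6092,.1613,.1075])
def tip():
    "tip in slope coords about estimated hole: (uphill, tool-y, height) mm and force in same axes"
    s,R=st();yaw=np.radians(118.72);h=np.array([np.cos(yaw),np.sin(yaw),0]);n=-.5*h+[0,0,.8660254];u=.8660254*h+[0,0,.5];y=np.cross(h,[0,0,-1.])*-1
    y=np.array([np.sin(yaw),-np.cos(yaw),0])
    p=s["tool_pos"]+[0,0,.019]-.121*n-HOLE
    f=s["contact_force"]-[0,0,-3.]
    B=np.array([u,y,n]);print("tip u,y,n mm",(B@p*1000).round(2),"F u,y,n",(B@f).round(2));return B@p*1000,B@f
E
python3 - <<'E'
from h import *
tip();to([.6454,.0950,.2193])
E
```

```text
t 9.35 p [0.6344 0.0998 0.2667] xaz 118.62 zax [-8.e-04 -1.e-03 -1.e+00] F(tool) [ 0.37 -0.    3.4 ] M [ 0.019 -0.125 -0.02 ] w 0.26 ff 79.1
tip u,y,n mm [31.91 -7.39 66.33] F u,y,n [ 0.12 -0.   -0.53]
t 9.35 p [0.6344 0.0998 0.2667] xaz 118.62 zax [-8.e-04 -1.e-03 -1.e+00] F(tool) [ 0.37 -0.    3.4 ] M [ 0.019 -0.125 -0.02 ] w 0.26 ff 79.1
to go, tool mm [-9.5  7.4 47.4]
```

{"method": "servo_tool", "body": {"deltas": [[[-5,4,12],0,-1],[[-5,3,20],0,-1],[[0,0,15],0,-1],[[5,0,9],0,-1],[[4,0,6],0,-1],[[0,0,0],0,-1],[[0,0,0],0,-1]], "grip_force": 120}}

```text
t: 10.05
tool_pos: [0.6413, 0.1041, 0.206]
orientation: [1.6, 2.703, 0.001]
contact_force: [0.4, -1.0, -3.4]
width: 0.252
finger_force: 117.7
```

Run:
```python
from h import *
tip()
a=capture("scene");cv2.imwrite("pics/sc7.png",a)
```

```text
t 10.05 p [0.6413 0.1041 0.206 ] xaz 118.73 zax [ 9.e-04  1.e-04 -1.e+00] F(tool) [-1.02 -0.15  3.43] M [-0.069 -0.012  0.007] w 0.252 ff 117.7
tip u,y,n mm [ 1.94  0.7  13.57] F u,y,n [-1.1  -0.15  0.14]
```

{"method": "servo_tool", "body": {"deltas": [[[2,0,6],0,-1],[[2.5,0,5.5],0,-1],[[1,0,2],0,-1],[[1,0,2],0,-1],[[0,0,0],0,-1]]}}

```text
t: 10.6
tool_pos: [0.638, 0.1094, 0.1895]
orientation: [-1.601, -2.702, 0.0]
contact_force: [0.8, 0.3, -3.5]
width: 0.249
finger_force: 117.7
```

Run:
```python
from h import *
tip()
```

```text
t 10.6 p [0.638  0.1094 0.1895] xaz 118.71 zax [-5.e-04  0.e+00 -1.e+00] F(tool) [-0.14  0.8   3.5 ] M [ 0.032 -0.009  0.026] w 0.249 ff 117.7
tip u,y,n mm [-0.88  0.29 -3.9 ] F u,y,n [-0.37  0.8  -0.37]
```

{"method": "servo_tool", "body": {"deltas": [[[1,0,1.73],0,-1],[[1,0,1.73],0,-1],[[0.5,0,0.87],0,-1],[[0.5,0,0.87],0,-1],[[0,0,0],0,-1]]}}

```text
t: 11.1
tool_pos: [0.6366, 0.112, 0.1845]
orientation: [-1.602, -2.702, 0.0]
contact_force: [-0.1, -0.2, -3.2]
width: 0.252
finger_force: 117.7
```

Run:
```python
from h import *
tip()
```

```text
t 11.1 p [0.6366 0.112  0.1845] xaz 118.7 zax [-2.e-04  0.e+00 -1.e+00] F(tool) [-0.13 -0.16  3.22] M [ 0.046 -0.036  0.016] w 0.252 ff 117.7
tip u,y,n mm [-0.87  0.35 -9.64] F u,y,n [-0.22 -0.17 -0.13]
```

{"method": "servo_tool", "body": {"deltas": [[[0.5,0,0.87],0,-1],[[0.5,0,0.87],0,-1],[[0,0,0],0,-1]]}}

```text
t: 11.4
tool_pos: [0.6361, 0.1129, 0.1828]
orientation: [-1.602, -2.703, 0.0]
contact_force: [0.2, 0.0, -3.7]
width: 0.253
finger_force: 117.7
```

Run:
```python
from h import *
tip()
```

```text
t 11.4 p [0.6361 0.1129 0.1828] xaz 118.7 zax [-2.e-04  0.e+00 -1.e+00] F(tool) [-0.06  0.17  3.7 ] M [ 0.002 -0.048  0.042] w 0.253 ff 117.7
tip u,y,n mm [ -0.83   0.35 -11.67] F u,y,n [-0.41  0.17 -0.58]
```

{"method": "servo_tool", "body": {"deltas": [[[0.5,0,0.87],0,-1],[[0.5,0,0.87],0,-1],[[0,0,0],0,-1]]}}

```text
t: 11.7
tool_pos: [0.6356, 0.1138, 0.181]
orientation: [-1.602, -2.702, 0.0]
contact_force: [0.1, 0.6, -3.3]
width: 0.249
finger_force: 117.7
```

Run:
```python
from h import *
tip()
```

```text
t 11.7 p [0.6356 0.1138 0.181 ] xaz 118.7 zax [-2.e-04  1.e-04 -1.e+00] F(tool) [0.44 0.34 3.31] M [ 0.085 -0.085 -0.034] w 0.249 ff 117.7
tip u,y,n mm [ -0.84   0.35 -13.71] F u,y,n [ 0.23  0.34 -0.49]
```

{"method": "servo_tool", "body": {"deltas": [[[0.5,0,0.87],0,-1],[[0.5,0,0.87],0,-1],[[0,0,0],0,-1]]}}

```text
t: 12.0
tool_pos: [0.6352, 0.1146, 0.1792]
orientation: [-1.602, -2.703, 0.0]
contact_force: [0.1, -0.4, -3.2]
width: 0.25
finger_force: 117.7
```

Run:
```python
from h import *
tip()
```

```text
t 12.0 p [0.6352 0.1146 0.1792] xaz 118.7 zax [-2.e-04  0.e+00 -1.e+00] F(tool) [-0.38 -0.15  3.21] M [-0.01  -0.007  0.035] w 0.25 ff 117.7
tip u,y,n mm [ -0.88   0.36 -15.71] F u,y,n [-0.43 -0.15  0.01]
```

{"method": "servo_tool", "body": {"deltas": [[[0.5,0,0.87],0,-1],[[0.5,0,0.87],0,-1],[[0.5,0,0.87],0,-1],[[0,0,0],0,-1]]}}

```text
t: 12.4
tool_pos: [0.6345, 0.1159, 0.1767]
orientation: [-1.602, -2.703, 0.0]
contact_force: [0.2, 0.0, -3.3]
width: 0.252
finger_force: 117.8
```

Run:
```python
from h import *
tip()
```

```text
t 12.4 p [0.6345 0.1159 0.1767] xaz 118.69 zax [-1.e-04 -1.e-04 -1.e+00] F(tool) [-0.08  0.18  3.29] M [-0.016 -0.296  0.   ] w 0.252 ff 117.8
tip u,y,n mm [ -0.98   0.38 -18.63] F u,y,n [-0.21  0.18 -0.21]
```

{"method": "servo_tool", "body": {"deltas": [[[0.5,0,0.87],0,-1],[[0.5,0,0.87],0,-1],[[0.5,0,0.87],0,-1],[[0,0,0],0,-1]]}}

```text
t: 12.8
tool_pos: [0.6338, 0.1171, 0.174]
orientation: [1.602, 2.702, -0.0]
contact_force: [0.8, -0.8, -4.0]
width: 0.254
finger_force: 117.8
```

Run:
```python
from h import *
tip()
cv2.imwrite("pics/sc8.png",capture("scene"))
```

```text
t 12.8 p [0.6338 0.1171 0.174 ] xaz 118.69 zax [-0.e+00 -1.e-04 -1.e+00] F(tool) [-1.13  0.35  3.95] M [-0.068 -0.355 -0.027] w 0.254 ff 117.8
tip u,y,n mm [ -1.05   0.37 -21.62] F u,y,n [-1.45  0.35 -0.26]
```

No axial block down to 21 mm, so the tip is already through both holes. Side contact is beginning now. I'll keep descending and follow any side force above the strap's 5 N.

{"method": "servo_tool", "body": {"deltas": [[[0.5,0,0.87],0,-1],[[0.5,0,0.87],0,-1],[[0.5,0,0.87],0,-1],[[0.5,0,0.87],0,-1],[[0,0,0],0,-1]]}}

```text
t: 13.35
tool_pos: [0.6329, 0.1188, 0.1706]
orientation: [1.602, 2.702, -0.0]
contact_force: [1.1, -2.2, -3.7]
width: 0.253
finger_force: 117.9
```

Run:
```python
from h import *
tip()
```

```text
t 13.35 p [0.6329 0.1188 0.1706] xaz 118.69 zax [ 1.e-04 -2.e-04 -1.e+00] F(tool) [-2.49 -0.12  3.65] M [-0.11  -0.775 -0.016] w 0.253 ff 117.9
tip u,y,n mm [ -1.1    0.39 -25.56] F u,y,n [-2.49 -0.12  0.68]
```

{"method": "servo_tool", "body": {"deltas": [[[0.5,0,0.87],0,-1],[[0.5,0,0.87],0,-1],[[0.5,0,0.87],0,-1],[[0,0,0],0,-1]]}}

```text
t: 13.75
tool_pos: [0.6322, 0.1201, 0.168]
orientation: [1.602, 2.702, -0.0]
contact_force: [2.5, -3.0, -3.6]
width: 0.247
finger_force: 117.9
```

Run:
```python
from h import *
tip()
```

```text
t 13.75 p [0.6322 0.1201 0.168 ] xaz 118.69 zax [ 1.e-04 -2.e-04 -1.e+00] F(tool) [-3.82  0.78  3.59] M [-0.148 -1.113  0.043] w 0.247 ff 117.9
tip u,y,n mm [ -1.11   0.39 -28.58] F u,y,n [-3.61  0.78  1.4 ]
```

{"method": "servo_tool", "body": {"deltas": [[[0.5,0,0.87],0,-1],[[0.5,0,0.87],0,-1],[[0.5,0,0.87],0,-1],[[0.5,0,0.87],0,-1],[[0,0,0],0,-1]]}}

```text
t: 14.25
tool_pos: [0.6315, 0.1216, 0.1648]
orientation: [1.602, 2.702, -0.0]
contact_force: [2.2, -5.1, -0.5]
width: 0.247
finger_force: 118.0
```

Run:
```python
from h import *
tip()
```

```text
t 14.25 p [0.6315 0.1216 0.1648] xaz 118.67 zax [ 6.e-04 -5.e-04 -1.e+00] F(tool) [-5.53 -0.51  0.47] M [ 1.000e-03 -1.516e+00 -1.400e-02] w 0.247 ff 118.0
tip u,y,n mm [ -1.27   0.47 -32.19] F u,y,n [-3.53 -0.51  4.96]
```

{"method": "servo_tool", "body": {"deltas": [[[0.5,0,0.87],0,-1],[[0.5,0,0.87],0,-1],[[0.5,0,0.87],0,-1],[[0.5,0,0.87],0,-1],[[0,0,0],0,-1]]}}

```text
t: 14.75
tool_pos: [0.6309, 0.1229, 0.1618]
orientation: [1.602, 2.7, -0.0]
contact_force: [2.2, -6.3, 2.4]
width: 0.252
finger_force: 118.0
```

Run:
```python
from h import *
tip()
```

```text
t 14.75 p [0.6309 0.1229 0.1618] xaz 118.64 zax [ 0.0015 -0.001  -1.    ] F(tool) [-6.62 -1.1  -2.38] M [ 0.122 -1.824  0.063] w 0.252 ff 118.0
tip u,y,n mm [ -1.6    0.58 -35.46] F u,y,n [-3.04 -1.11  7.97]
```

{"method": "servo_tool", "body": {"deltas": [[[-0.43,0,0.25],0,-1],[[-0.43,0,0.25],0,-1],[[-0.43,0,0.25],0,-1],[[0,0,0],0,-1]]}}

```text
t: 15.15
tool_pos: [0.6312, 0.1225, 0.161]
orientation: [1.602, 2.702, 0.001]
contact_force: [1.8, -4.4, 1.5]
width: 0.245
finger_force: 117.9
```

Run:
```python
from h import *
tip()
```

```text
t 15.15 p [0.6312 0.1225 0.161 ] xaz 118.67 zax [ 8.e-04 -1.e-04 -1.e+00] F(tool) [-4.68 -0.54 -1.5 ] M [ 0.235 -1.207 -0.008] w 0.245 ff 117.9
tip u,y,n mm [ -2.4    0.63 -35.92] F u,y,n [-1.8  -0.54  6.24]
```

{"method": "servo_tool", "body": {"deltas": [[[-0.43,0,0.25],0,-1],[[-0.43,0,0.25],0,-1],[[-0.43,0,0.25],0,-1],[[0,0,0],0,-1]]}}

```text
t: 15.55
tool_pos: [0.6313, 0.1222, 0.1596]
orientation: [-1.601, -2.702, -0.001]
contact_force: [1.0, -2.3, 1.3]
width: 0.252
finger_force: 117.8
```

Run:
```python
from h import *
tip()
```

```text
t 15.55 p [0.6313 0.1222 0.1596] xaz 118.72 zax [-3.e-04  8.e-04 -1.e+00] F(tool) [-2.5  -0.21 -1.35] M [-0.078 -0.563  0.037] w 0.252 ff 117.8
tip u,y,n mm [ -3.38   0.56 -36.98] F u,y,n [ 0.01 -0.21  5.02]
```

{"method": "servo_tool", "body": {"deltas": [[[-0.43,0,0.25],0,-1],[[-0.43,0,0.25],0,-1],[[-0.43,0,0.25],0,-1],[[0,0,0],0,-1]]}}

```text
t: 15.95
tool_pos: [0.6316, 0.1212, 0.1586]
orientation: [-1.6, -2.702, -0.001]
contact_force: [-0.8, 1.6, 0.6]
width: 0.247
finger_force: 117.6
```

Run:
```python
from h import *
tip()
```

```text
t 15.95 p [0.6316 0.1212 0.1586] xaz 118.73 zax [-9.e-04  1.e-03 -1.e+00] F(tool) [ 1.84  0.04 -0.57] M [ 0.03   0.508 -0.047] w 0.247 ff 117.6
tip u,y,n mm [ -4.71   0.42 -37.29] F u,y,n [3.38 0.04 2.17]
```

{"method": "servo_tool", "body": {"deltas": [[[-0.43,0,0.25],0,-1],[[-0.43,0,0.25],0,-1],[[-0.43,0,0.25],0,-1],[[0,0,0],0,-1]]}}

```text
t: 16.35
tool_pos: [0.6326, 0.1193, 0.158]
orientation: [-1.602, -2.702, 0.0]
contact_force: [-1.5, 1.9, -0.8]
width: 0.254
finger_force: 117.6
```

Run:
```python
from h import *
tip()
```

```text
t 16.35 p [0.6326 0.1193 0.158 ] xaz 118.69 zax [-3.e-04  1.e-04 -1.e+00] F(tool) [ 2.36 -0.42  0.76] M [-0.048  0.571  0.013] w 0.254 ff 117.6
tip u,y,n mm [ -6.92   0.33 -36.79] F u,y,n [ 3.16 -0.42  0.76]
```

The side force held at 3.2 N over 2 mm of travel, so the strap is being drawn downhill by the taper and the die hole is at about u = −6 mm. I'll drive on down.

{"method": "servo_tool", "body": {"deltas": [[[0.5,0,0.87],0,-1],[[0.5,0,0.87],0,-1],[[0.5,0,0.87],0,-1],[[0.5,0,0.87],0,-1],[[0.5,0,0.87],0,-1],[[0,0,0],0,-1]]}}

```text
t: 16.95
tool_pos: [0.6314, 0.1215, 0.1536]
orientation: [-1.602, -2.702, 0.0]
contact_force: [-1.5, 1.4, 0.2]
width: 0.245
finger_force: 117.7
```

Run:
```python
from h import *
tip()
```

```text
t 16.95 p [0.6314 0.1215 0.1536] xaz 118.7 zax [-3.e-04  0.e+00 -1.e+00] F(tool) [ 1.94 -0.62 -0.21] M [ 0.078  0.476 -0.032] w 0.245 ff 117.7
tip u,y,n mm [ -6.91   0.33 -41.83] F u,y,n [ 3.29 -0.62  1.81]
```

{"method": "servo_tool", "body": {"deltas": [[[0.5,0,0.87],0,-1],[[0.5,0,0.87],0,-1],[[0.5,0,0.87],0,-1],[[0.5,0,0.87],0,-1],[[0,0,0],0,-1]]}}

```text
t: 17.45
tool_pos: [0.6304, 0.1233, 0.1501]
orientation: [-1.601, -2.702, 0.0]
contact_force: [-1.4, 1.0, -1.2]
width: 0.249
finger_force: 117.7
```

Run:
```python
from h import *
tip()
```

```text
t 17.45 p [0.6304 0.1233 0.1501] xaz 118.7 zax [-3.e-04  0.e+00 -1.e+00] F(tool) [ 1.56 -0.74  1.15] M [0.101 0.419 0.009] w 0.249 ff 117.7
tip u,y,n mm [ -6.88   0.34 -45.86] F u,y,n [ 2.28 -0.74  0.82]
```

{"method": "servo_tool", "body": {"deltas": [[[0.5,0,0.87],0,-1],[[0.5,0,0.87],0,-1],[[0.5,0,0.87],0,-1],[[0.5,0,0.87],0,-1],[[0.5,0,0.87],0,-1],[[0,0,0],0,-1]]}}

```text
t: 18.05
tool_pos: [0.6292, 0.1255, 0.1457]
orientation: [-1.601, -2.702, 0.0]
contact_force: [-1.6, 1.9, 0.1]
width: 0.254
finger_force: 117.7
```

Run:
```python
from h import *
tip()
```

```text
t 18.05 p [0.6292 0.1255 0.1457] xaz 118.7 zax [-4.e-04  0.e+00 -1.e+00] F(tool) [ 2.39 -0.48 -0.08] M [ 0.194  0.472 -0.031] w 0.254 ff 117.7
tip u,y,n mm [ -6.88   0.3  -50.95] F u,y,n [ 3.61 -0.47  1.47]
```

{"method": "servo_tool", "body": {"deltas": [[[0.5,0,0.87],0,-1],[[0.5,0,0.87],0,-1],[[0.5,0,0.87],0,-1],[[0.5,0,0.87],0,-1],[[0,0,0],0,-1]]}}

```text
t: 18.55
tool_pos: [0.6283, 0.1272, 0.1423]
orientation: [-1.602, -2.702, 0.0]
contact_force: [-1.6, 1.1, 0.4]
width: 0.251
finger_force: 117.7
```

Run:
```python
from h import *
tip()
```

```text
t 18.55 p [0.6283 0.1272 0.1423] xaz 118.7 zax [-2.e-04  1.e-04 -1.e+00] F(tool) [ 1.73 -0.92 -0.4 ] M [ 0.258  0.488 -0.027] w 0.251 ff 117.7
tip u,y,n mm [ -6.93   0.36 -54.89] F u,y,n [ 3.2  -0.92  2.08]
```

{"method": "servo_tool", "body": {"deltas": [[[0.5,0,0.87],0,-1],[[0.5,0,0.87],0,-1],[[0.5,0,0.87],0,-1],[[0.5,0,0.87],0,-1],[[0.5,0,0.87],0,-1],[[0,0,0],0,-1]]}}

```text
t: 19.15
tool_pos: [0.6272, 0.1293, 0.138]
orientation: [1.602, 2.703, -0.0]
contact_force: [-1.0, 1.2, -1.1]
width: 0.253
finger_force: 117.8
```

Run:
```python
from h import *
tip()
```

```text
t 19.15 p [0.6272 0.1293 0.138 ] xaz 118.69 zax [ 0. -0. -1.] F(tool) [ 1.54 -0.28  1.11] M [0.157 0.328 0.002] w 0.253 ff 117.8
tip u,y,n mm [ -7.04   0.41 -59.79] F u,y,n [ 2.27 -0.28  0.86]
```

{"method": "servo_tool", "body": {"deltas": [[[0.5,0,0.87],0,-1],[[0.5,0,0.87],0,-1],[[0.5,0,0.87],0,-1],[[0.5,0,0.87],0,-1],[[0,0,0],0,-1]]}}

```text
t: 19.65
tool_pos: [0.6263, 0.1311, 0.1345]
orientation: [1.602, 2.703, 0.0]
contact_force: [0.2, 0.2, -1.2]
width: 0.246
finger_force: 117.8
```

Run:
```python
from h import *
tip()
```

```text
t 19.65 p [0.6263 0.1311 0.1345] xaz 118.69 zax [ 0. -0. -1.] F(tool) [0.12 0.26 1.2 ] M [0.11  0.108 0.025] w 0.246 ff 117.8
tip u,y,n mm [ -7.06   0.42 -63.8 ] F u,y,n [1.   0.26 1.5 ]
```

Smooth and low-force. Carrying on.

{"method": "servo_tool", "body": {"deltas": [[[0.5,0,0.87],0,-1],[[0.5,0,0.87],0,-1],[[0.5,0,0.87],0,-1],[[0.5,0,0.87],0,-1],[[0.5,0,0.87],0,-1],[[0.5,0,0.87],0,-1],[[0.5,0,0.87],0,-1],[[0,0,0],0,-1]]}}

```text
t: 20.45
tool_pos: [0.6245, 0.1342, 0.1284]
orientation: [-1.602, -2.703, -0.0]
contact_force: [0.6, -1.2, -1.2]
width: 0.25
finger_force: 117.9
```

Run:
```python
from h import *
tip()
```

```text
t 20.45 p [0.6245 0.1342 0.1284] xaz 118.7 zax [-0.  0. -1.] F(tool) [-1.31 -0.08  1.23] M [-0.085 -0.172  0.007] w 0.25 ff 117.9
tip u,y,n mm [ -7.03   0.42 -70.9 ] F u,y,n [-0.25 -0.08  2.19]
```

{"method": "servo_tool", "body": {"deltas": [[[0.5,0,0.87],0,-1],[[0.5,0,0.87],0,-1],[[0.5,0,0.87],0,-1],[[0.5,0,0.87],0,-1],[[0,0,0],0,-1]]}}

```text
t: 20.95
tool_pos: [0.6236, 0.1359, 0.1249]
orientation: [-1.602, -2.703, 0.0]
contact_force: [1.7, -1.6, -2.5]
width: 0.247
finger_force: 117.9
```

Run:
```python
from h import *
tip()
```

```text
t 20.95 p [0.6236 0.1359 0.1249] xaz 118.69 zax [-0.  0. -1.] F(tool) [-2.21  0.78  2.5 ] M [-0.125 -0.318  0.015] w 0.247 ff 117.9
tip u,y,n mm [ -7.03   0.41 -74.89] F u,y,n [-1.66  0.78  1.54]
```

{"method": "servo_tool", "body": {"deltas": [[[0.4,0,0.92],0,-1],[[0.4,0,0.92],0,-1],[[0.4,0,0.92],0,-1],[[0.5,0,0.87],0,-1],[[0.5,0,0.87],0,-1],[[0.5,0,0.87],0,-1],[[0,0,0],0,-1]]}}

```text
t: 21.65
tool_pos: [0.6222, 0.1384, 0.1196]
orientation: [-1.602, -2.703, -0.0]
contact_force: [0.8, -0.5, -1.9]
width: 0.25
finger_force: 117.9
```

Run:
```python
from h import *
tip()
```

```text
t 21.65 p [0.6222 0.1384 0.1196] xaz 118.7 zax [-1.e-04  1.e-04 -1.e+00] F(tool) [-0.85  0.48  1.88] M [-0.151 -0.28  -0.071] w 0.25 ff 117.9
tip u,y,n mm [ -7.29   0.43 -80.93] F u,y,n [-0.17  0.48  1.4 ]
```

{"method": "servo_tool", "body": {"deltas": [[[0.5,0,0.87],0,-1],[[0.5,0,0.87],0,-1],[[0.5,0,0.87],0,-1],[[0,0,0],0,-1]]}}

```text
t: 22.05
tool_pos: [0.6215, 0.1397, 0.1169]
orientation: [-1.602, -2.703, -0.0]
contact_force: [1.4, -0.3, -1.7]
width: 0.247
finger_force: 117.9
```

Run:
```python
from h import *
tip()
```

```text
t 22.05 p [0.6215 0.1397 0.1169] xaz 118.7 zax [-1.e-04  1.e-04 -1.e+00] F(tool) [-0.93  1.04  1.7 ] M [-0.198 -0.334  0.053] w 0.247 ff 117.9
tip u,y,n mm [ -7.35   0.42 -83.92] F u,y,n [-0.16  1.04  1.59]
```

{"method": "servo_tool", "body": {"deltas": [[[0.5,0,0.87],0,-1],[[0.5,0,0.87],0,-1],[[0.5,0,0.87],0,-1],[[0,0,0],0,-1]]}}

```text
t: 22.45
tool_pos: [0.6208, 0.1409, 0.1143]
orientation: [-1.602, -2.703, -0.0]
contact_force: [1.1, -1.1, -2.1]
width: 0.249
finger_force: 117.9
```

Run:
```python
from h import *
tip()
```

```text
t 22.45 p [0.6208 0.1409 0.1143] xaz 118.69 zax [-0.  0. -1.] F(tool) [-1.48  0.39  2.06] M [-0.222 -0.501 -0.017] w 0.249 ff 117.9
tip u,y,n mm [ -7.4    0.43 -86.89] F u,y,n [-0.81  0.39  1.55]
```

{"method": "servo_tool", "body": {"deltas": [[[0.5,0,0.87],0,-1],[[0.5,0,0.87],0,-1],[[0,0,0],0,-1]]}}

```text
t: 22.75
tool_pos: [0.6205, 0.1417, 0.1127]
orientation: [1.602, 2.702, 0.0]
contact_force: [2.4, -1.5, -1.5]
width: 0.248
finger_force: 117.9
```

Run:
```python
from h import *
tip()
```

```text
t 22.75 p [0.6205 0.1417 0.1127] xaz 118.69 zax [ 1.e-04 -0.e+00 -1.e+00] F(tool) [-2.49  1.34  1.48] M [-0.232 -0.585  0.042] w 0.248 ff 117.9
tip u,y,n mm [ -7.47   0.45 -88.75] F u,y,n [-1.4   1.34  2.56]
```

{"method": "servo_tool", "body": {"deltas": [[[0.5,0,0.87],0,-1],[[0.5,0,0.87],0,-1],[[0,0,0],0,-1]]}}

```text
t: 23.05
tool_pos: [0.6203, 0.1421, 0.1114]
orientation: [1.602, 2.701, -0.0]
contact_force: [2.1, -4.4, 2.6]
width: 0.252
finger_force: 117.9
```

Run:
```python
from h import *
tip()
```

```text
t 23.05 p [0.6203 0.1421 0.1114] xaz 118.66 zax [ 8.e-04 -6.e-04 -1.e+00] F(tool) [-4.88 -0.27 -2.59] M [ 0.2   -0.881 -0.024] w 0.252 ff 117.9
tip u,y,n mm [ -7.75   0.53 -90.04] F u,y,n [-1.43 -0.28  7.28]
```

{"method": "servo_tool", "body": {"deltas": [[[0.5,0,0.87],0,-1],[[0.5,0,0.87],0,-1],[[0,0,0],0,-1]]}}

```text
t: 23.35
tool_pos: [0.6203, 0.1424, 0.1104]
orientation: [1.602, 2.7, -0.0]
contact_force: [0.5, -6.9, 8.1]
width: 0.245
finger_force: 118.5
```

Run:
```python
from h import *
tip()
```

```text
t 23.35 p [0.6203 0.1424 0.1104] xaz 118.63 zax [ 0.0016 -0.0012 -1.    ] F(tool) [-6.35 -2.87 -8.06] M [ 0.625 -0.996 -0.077] w 0.245 ff 118.5
tip u,y,n mm [ -8.01   0.65 -91.13] F u,y,n [ 0.05 -2.89 12.75]
```

Axial force started rising at n ≈ −90, which is where the collar should land. I'll press a bit more so it seats.

{"method": "servo_tool", "body": {"deltas": [[[0.5,0,0.87],0,-1],[[0.5,0,0.87],0,-1],[[0.5,0,0.87],0,-1],[[0,0,0],0,-1],[[0,0,0],0,-1]]}}

```text
t: 23.85
tool_pos: [0.6203, 0.1429, 0.1089]
orientation: [1.603, 2.698, -0.0]
contact_force: [-1.0, -10.1, 14.9]
width: 0.246
finger_force: 119.6
```

Run:
```python
from h import *
tip()
```

```text
t 23.85 p [0.6203 0.1429 0.1089] xaz 118.57 zax [ 0.0031 -0.0021 -1.    ] F(tool) [ -8.47  -5.74 -14.86] M [ 1.173 -1.263 -0.2  ] w 0.246 ff 119.6
tip u,y,n mm [ -8.42   0.9  -92.63] F u,y,n [ 1.66 -5.79 19.68]
```

{"method": "servo_tool", "body": {"deltas": [[[0,0,0],0,-1],[[0,0,0],0,-1],[[0.5,0,0.87],0,-1],[[0,0,0],0,-1]], "grip_force": 40}}

```text
t: 24.25
tool_pos: [0.6204, 0.143, 0.1083]
orientation: [1.603, 2.697, -0.0]
contact_force: [-1.1, -11.3, 18.4]
width: 0.248
finger_force: 119.9
```

Run:
```python
from h import *
tip()
```

```text
t 24.25 p [0.6204 0.143  0.1083] xaz 118.55 zax [ 0.0036 -0.0024 -1.    ] F(tool) [ -9.5   -6.38 -18.38] M [ 1.368 -1.349 -0.21 ] w 0.248 ff 119.9
tip u,y,n mm [ -8.61   1.   -93.15] F u,y,n [ 2.56 -6.45 23.24]
```

{"method": "servo_tool", "body": {"deltas": [[[0,0,0],0,0.4],[[0,0,0],0,0.4],[[0,0,0],0,0.4],[[0,0,0],0,0.4],[[-5,0,-9],0,0.4],[[-10,0,-17],0,0.4],[[-10,0,-17],0,0.4],[[-10,0,-17],0,0.4],[[-15,0,-26],0,0.4],[[0,0,0],0,0.4]], "grip_force": 40}}

```text
t: 25.25
tool_pos: [0.6452, 0.0993, 0.1959]
orientation: [1.603, 2.696, 0.005]
contact_force: [0.6, 0.3, 1.0]
width: 0.7
finger_force: 0.0
```

Run:
```python
from ov import *
tip()
a=capture("scene");cv2.imwrite("pics/sc9.png",a)
b=capture("top");cv2.imwrite("pics/tp9.png",b)
n=np.array([.2402,-.4385,.866]);u=np.array([-.416,.7595,.5]);y=np.array([.877,.4803,0])
Rr=np.column_stack([[-.4803,.877,0],y,[0,0,-1.]])
C=HOLE-.0065*u
off=np.array([350,140]);P=cv2.resize(a[140:240,350:450],(400,400),interpolation=cv2.INTER_CUBIC);Q=P.copy()
outline(Q,"scene",C,Rr,30,0,off,4,(0,0,255))
off=np.array([120,90]);P2=cv2.resize(b[90:140+50,120:220],(400,400),interpolation=cv2.INTER_CUBIC)
cv2.imwrite("pics/s10.png",np.hstack([P,Q]))
```

```text
t 25.25 p [0.6452 0.0993 0.1959] xaz 118.52 zax [ 0.0057 -0.     -1.    ] F(tool) [-0.06  0.65 -1.01] M [ 0.013  0.027 -0.04 ] w 0.7 ff 0.0
tip u,y,n mm [-8.35  1.78  7.89] F u,y,n [1.96 0.65 3.5 ]
```

View pics/s10.png

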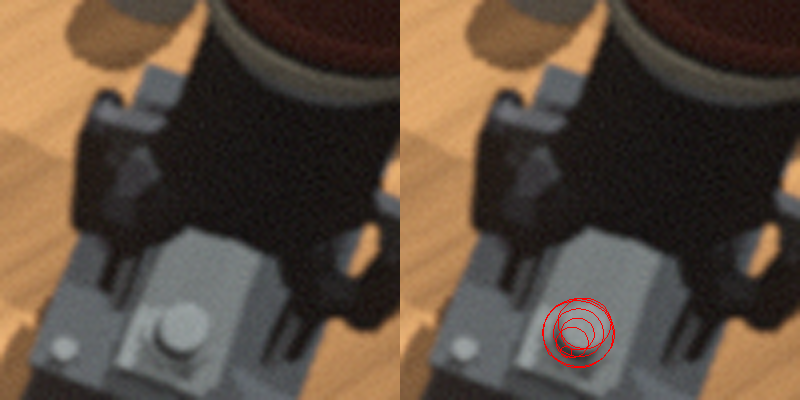

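The picture shows the drift standing in the strap at (180,332), square, on the predicted outline of a seated drift. The arm is clear of it. To be sure the collar is fully home, I'll press on the head with shut fingertips along the axis.

Run:
```python
from h import *
to([.6316,.1205,.1562])
```

```text
t 25.35 p [0.643  0.1011 0.1926] xaz 118.64 zax [ 1.3e-03  4.0e-04 -1.0e+00] F(tool) [1.06 0.22 0.71] M [ 0.056  0.098 -0.071] w 0.698 ff 0.0
to go, tool mm [22.5 -0.7 36.4]
```

{"method": "servo_tool", "body": {"deltas": [[[0,0,0],0,-1],[[0,0,0],0,-1],[[0,0,0],0,-1],[[0,0,0],0,-1],[[0,0,0],0,-1],[[0,0,0],0,-1],[[0,0,0],0,-1]], "grip_force": 60}}

```text
t: 26.05
tool_pos: [0.6425, 0.1014, 0.1918]
orientation: [-1.602, -2.703, -0.0]
contact_force: [-0.2, -0.5, 0.2]
width: 0.003
finger_force: 0.0
```

Run:
```python
from h import *
to([.6316,.1205,.1562])
```

```text
t 26.05 p [0.6425 0.1014 0.1918] xaz 118.69 zax [-0.e+00  1.e-04 -1.e+00] F(tool) [-0.38 -0.42 -0.24] M [ 0.026  0.042 -0.04 ] w 0.003 ff 0.0
to go, tool mm [21.9 -0.4 35.6]
```

{"method": "servo_tool", "body": {"deltas": [[[5,0,8],0,-1],[[8,0,13],0,-1],[[6,0,10],0,-1],[[4,0,6],0,-1],[[2,0,3.5],0,-1],[[2,0,3.5],0,-1],[[0,0,0],0,-1]]}}

```text
t: 26.75
tool_pos: [0.6293, 0.1253, 0.1474]
orientation: [-1.601, -2.702, 0.0]
contact_force: [-0.3, -0.6, 0.2]
width: -0.006
finger_force: 0.0
```

Run:
```python
from h import *
to([.6280,.1271,.1432])
```

```text
t 26.75 p [0.6293 0.1253 0.1474] xaz 118.7 zax [-4.e-04  0.e+00 -1.e+00] F(tool) [-0.43 -0.54 -0.24] M [ 0.007 -0.004 -0.054] w -0.006 ff 0.0
to go, tool mm [ 2.2 -0.3  4.2]
```

{"method": "servo_tool", "body": {"deltas": [[[1,0,1.7],0,-1],[[1,0,1.7],0,-1],[[0,0,0],0,-1]]}}

```text
t: 27.05
tool_pos: [0.6285, 0.1269, 0.1443]
orientation: [-1.602, -2.703, -0.0]
contact_force: [0.8, 0.7, 0.3]
width: 0.004
finger_force: 0.0
```

Run:
```python
from h import *
to([.6280,.1271,.1432])
```

```text
t 27.05 p [0.6285 0.1269 0.1443] xaz 118.69 zax [-0.e+00  1.e-04 -1.e+00] F(tool) [ 0.26  1.03 -0.31] M [0.017 0.022 0.008] w 0.004 ff 0.0
to go, tool mm [ 0.4 -0.3  1.1]
```

{"method": "servo_tool", "body": {"deltas": [[[0.5,0,0.9],0,-1],[[0.5,0,0.9],0,-1],[[0,0,0],0,-1]]}}

```text
t: 27.35
tool_pos: [0.628, 0.1278, 0.1425]
orientation: [-1.602, -2.703, 0.0]
contact_force: [0.0, 0.4, 0.2]
width: 0.0
finger_force: 0.0
```

Run:
```python
from h import *
st()
```

```text
t 27.35 p [0.628  0.1278 0.1425] xaz 118.7 zax [-1.e-04  1.e-04 -1.e+00] F(tool) [ 0.31  0.19 -0.23] M [ 0.009  0.005 -0.01 ] w 0.0 ff 0.0
```

{"method": "servo_tool", "body": {"deltas": [[[0.5,0,0.9],0,-1],[[0.5,0,0.9],0,-1],[[0,0,0],0,-1]]}}

```text
t: 27.65
tool_pos: [0.6274, 0.1288, 0.1406]
orientation: [-1.601, -2.703, 0.0]
contact_force: [0.3, -0.5, -0.3]
width: 0.004
finger_force: 0.0
```

Run:
```python
from h import *
st()
```

```text
t 27.65 p [0.6274 0.1288 0.1406] xaz 118.7 zax [-2.e-04  1.e-04 -1.e+00] F(tool) [-0.55  0.06  0.3 ] M [-0.033  0.041 -0.014] w 0.004 ff 0.0
```

{"method": "servo_tool", "body": {"deltas": [[[0.5,0,0.9],0,-1],[[0.5,0,0.9],0,-1],[[0,0,0],0,-1]]}}

```text
t: 27.95
tool_pos: [0.6275, 0.1291, 0.1392]
orientation: [1.602, 2.701, 0.0]
contact_force: [-0.3, -1.7, 3.2]
width: -0.0
finger_force: 1.5
```

Run:
```python
from h import *
st()
```

```text
t 27.95 p [0.6275 0.1291 0.1392] xaz 118.67 zax [ 8.e-04 -4.e-04 -1.e+00] F(tool) [-1.3  -1.09 -3.17] M [ 0.057 -0.374  0.022] w -0.0 ff 1.5
```

{"method": "servo_tool", "body": {"deltas": [[[0.5,0,0.9],0,-1],[[0.5,0,0.9],0,-1],[[0,0,0],0,-1]]}}

```text
t: 28.25
tool_pos: [0.6276, 0.1292, 0.1379]
orientation: [1.602, 2.7, 0.0]
contact_force: [1.6, -4.8, 6.0]
width: -0.001
finger_force: 3.9
```

Run:
```python
from h import *
st()
```

```text
t 28.25 p [0.6276 0.1292 0.1379] xaz 118.62 zax [ 0.002  -0.0011 -1.    ] F(tool) [-4.93 -0.91 -5.95] M [ 0.194 -1.099 -0.022] w -0.001 ff 3.9
```

{"method": "servo_tool", "body": {"deltas": [[[0.5,0,0.9],0,-1],[[0.5,0,0.9],0,-1],[[0.5,0,0.9],0,-1],[[0.5,0,0.9],0,-1],[[0,0,0],0,-1]]}}

```text
t: 28.75
tool_pos: [0.6282, 0.1294, 0.1358]
orientation: [1.603, 2.695, 0.0]
contact_force: [2.4, -9.4, 13.8]
width: -0.002
finger_force: 8.6
```

Run:
```python
from h import *
st()
```

```text
t 28.75 p [0.6282 0.1294 0.1358] xaz 118.53 zax [ 0.005  -0.0027 -1.    ] F(tool) [ -9.51  -2.31 -13.8 ] M [ 0.464 -2.074 -0.055] w -0.002 ff 8.6
```

{"method": "servo_tool", "body": {"deltas": [[[0.5,0,0.9],0,-1],[[0.5,0,0.9],0,-1],[[0.5,0,0.9],0,-1],[[0.5,0,0.9],0,-1],[[0,0,0],0,-1]]}}

```text
t: 29.25
tool_pos: [0.6289, 0.1297, 0.1346]
orientation: [1.603, 2.691, 0.001]
contact_force: [0.6, -14.9, 28.8]
width: -0.001
finger_force: 15.6
```

Run:
```python
from h import *
st()
```

```text
t 29.25 p [0.6289 0.1297 0.1346] xaz 118.43 zax [ 0.0087 -0.0044 -1.    ] F(tool) [-13.59  -6.37 -28.71] M [ 1.382 -2.864 -0.066] w -0.001 ff 15.6
```

Pressed to about 31 N along the axis and it is stiff now. I'll unload in steps to check that the drift didn't still move.

{"method": "servo_tool", "body": {"deltas": [[[-0.5,0,-0.9],0,-1],[[-0.5,0,-0.9],0,-1],[[-0.5,0,-0.9],0,-1],[[-0.5,0,-0.9],0,-1],[[-0.5,0,-0.9],0,-1],[[-0.5,0,-0.9],0,-1],[[-0.5,0,-0.9],0,-1],[[0,0,0],0,-1]]}}

```text
t: 30.05
tool_pos: [0.6277, 0.129, 0.1369]
orientation: [1.603, 2.699, -0.0]
contact_force: [3.4, -6.4, 4.8]
width: 0.001
finger_force: 3.9
```

Run:
```python
from h import *
st()
```

```text
t 30.05 p [0.6277 0.129  0.1369] xaz 118.58 zax [ 0.0023 -0.0016 -1.    ] F(tool) [-7.23 -0.04 -4.83] M [-0.037 -1.528  0.025] w 0.001 ff 3.9
```

{"method": "servo_tool", "body": {"deltas": [[[-0.5,0,-0.9],0,-1],[[-0.5,0,-0.9],0,-1],[[0,0,0],0,-1]]}}

```text
t: 30.35
tool_pos: [0.6275, 0.129, 0.1383]
orientation: [1.602, 2.701, -0.0]
contact_force: [3.9, -5.1, 3.2]
width: -0.0
finger_force: 2.9
```

Run:
```python
from h import *
st()
```

```text
t 30.35 p [0.6275 0.129  0.1383] xaz 118.63 zax [ 1.1e-03 -7.0e-04 -1.0e+00] F(tool) [-6.38  0.95 -3.19] M [-0.093 -1.338  0.015] w -0.0 ff 2.9
```

Unloading follows the loading curve, so the drift was already hard home. Backing clear and comparing the image with the seated-drift outline.

{"method": "servo_tool", "body": {"deltas": [[[-2,0,-4],0,-1],[[-5,0,-10],0,-1],[[-10,0,-17],0,-1],[[-15,0,-25],0,-1],[[-20,0,-30],0,-1],[[-20,0,-30],0,-1],[[-20,0,-30],0,-1],[[0,0,0],0,-1],[[0,0,0],0,-1]]}}

```text
t: 31.25
tool_pos: [0.6711, 0.0496, 0.2847]
orientation: [1.602, 2.702, 0.002]
contact_force: [-0.1, 1.2, -0.8]
width: -0.004
finger_force: 0.0
```

Run:
```python
from ov import *
st()
a=capture("scene");cv2.imwrite("pics/sc11.png",a)
o=cv2.imread("pics/sc9.png")
sl=np.s_[205:245,375:415]
g=lambda i:cv2.cvtColor(i,cv2.COLOR_BGR2GRAY)[sl].astype(np.float32)
print(cv2.phaseCorrelate(g(o),g(a),cv2.createHanningWindow((40,40),cv2.CV_32F)))
n=np.array([.2402,-.4385,.866]);u=np.array([-.416,.7595,.5])
print("px per 3mm along n",proj("scene",HOLE+.003*n)-proj("scene",HOLE))
b=cv2.resize(a[195:255,365:425],(600,600),interpolation=cv2.INTER_CUBIC);cv2.imwrite("pics/s12.png",b)
```

```text
t 31.25 p [0.6711 0.0496 0.2847] xaz 118.69 zax [ 7.e-04  1.e-03 -1.e+00] F(tool) [1.11 0.49 0.81] M [-0.004  0.038 -0.004] w -0.004 ff 0.0
((-0.5955929762821199, 0.4475474780200308), 0.6315477788448334)
px per 3mm along n [ 0.11227427 -0.1795363 ]
```

The fingertips met the head at or slightly below the height expected for a seated drift. It held 31 N without moving, and the arm is clear. Handing in.

```bash
python3 -c "
from station import *
print(finish_job())"
```

```text
the job is handed in; nothing more can be done
None
```

I drove the drift through both holes square to the slope, drawing the strap into line, and left it there with the arm clear. It took about 31 s, the collar held a 31 N press without moving, and I handed the job in. The other two tools still hung in the rack when last seen (7 s), but the red and yellow look-alikes, upright at the start, were lying flat by 6 s; I don't know why, as no planned tool path went near them.

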